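# Mount the keyhole bracket on its stud

### The job

Mount the stop bracket on the grey base plate: take the bracket with the keyhole opening, set the large end of the keyhole down over the stud's head, with the upright leaf over the end of the plate that is farther from the stud, then slide the bracket towards that end until the stud's neck is fully home in the narrow end. Leave it lying flat on the plate, square with it, let go, and leave the other bracket, which has only a plain straight slot, where it lies.

Things in the scene. Friction and masses are not known exactly. Their poses are not given: they have to be found in the camera images.
- keyhole_bracket: Aluminium angle bracket, 0.22 kg, its flat leaf (140 x 76 x 6 mm) down. Origin: centre of its underside; +x away from the upright leaf, z up. Upright leaf across x = -50 mm: 10 mm thick, 76 wide, top at z = 60; grip it across the thickness. Keyhole: 48 mm round hole centred at x = +5, tapering to an 18 mm slot that ends at x = +55 (y = 0); stud axis at x = +50 when home (45 mm slide).
- slot_bracket: The wrong aluminium angle bracket, to be left alone: same outer size, shape and axes (140 x 76 mm flat leaf, upright leaf 60 mm high across x = -50 mm; origin: centre of its underside), but its opening is a plain straight slot, 18 mm wide, from x = -19 to +55 mm, too narrow for the stud's head.
- base_plate: Grey steel plate, 190 x 100 x 12 mm, fixed to the bench, with one headed stud 25 mm off its middle. Origin: centre of its underside; +x along its length towards the end nearer the stud (roughly away from the robot), z up, top at z = 12 mm. When mounted, the bracket's x axis points along the plate's x and its origin is at x = -25 mm.
- stud (a point): Top centre of the steel stud's head, 32 mm above the bench, at x = +25, y = 0 mm of the base plate. Neck 10 mm in diameter, 12 mm high above the plate; on it a round head 28 mm in diameter, 8 mm thick (top 20 mm above the plate). The 6 mm leaf slides freely under the head; the head passes only the keyhole's large end.

How it is judged (in metres and radians):
At the end, for the whole second after the job is handed in: The keyhole bracket lies flat on the base plate (within 5 mm, 0.1 rad), square with it (within 0.22 rad), upright leaf over the end farther from the stud, the stud within 10 mm of home in the narrow end and within 10 mm of the slot's middle line; at rest (x of stud in the frame of keyhole_bracket between 0.04 and 0.056 m and y of stud in the frame of keyhole_bracket between -0.01 and 0.01 m and z of keyhole_bracket in the frame of base_plate between 0.008 and 0.017 m and x of keyhole_bracket in the frame of base_plate below 0 m and angle between keyhole_bracket's own z axis and vertical below 0.1 rad and angle between the x axis of keyhole_bracket and the x axis of base_plate, either way round below 0.22 rad and linear speed of keyhole_bracket below 0.02 m/s); the robot touches nothing.
It fails at once if the other bracket (plain slot) is moved by more than 20 mm (distance of slot_bracket from where it was at the start of the episode above 0.02 m).
It also fails if it takes over 38 s, if anything falls off the work surface, if the arm or the gripper's body presses on something with over 40 N, if the wrist force passes 120 N, or if a joint passes its speed limit or range.

### The arm

A 6-joint arm with a two-finger parallel gripper is mounted at the origin on a cart in front of the work surface, level with it; the furniture and walls round the work are solid. World frame = base frame: x ahead of the robot, y to its left, z up, the work surface at z = 0. Lengths are in mm, angles in rad, forces in N, time in s.
With the tool pointing down it reaches from about 325 to 925 mm from the base axis. Payload 3.1 kg.
Tool frame: the origin (TCP) lies midway between the tips of the shut fingers; the grasp point (between the pads) lies 19 mm behind it (grip_depth is the distance from the TCP to the grasp point, in mm); z points along the fingers, y is the line along which they close (so a half turn about z gives the same grasp; the last joint's range is limited). The gripper opens to 85 mm and grips with 20 to 120 N. Pads are 22 mm wide; open, the fingers measure 114 mm over their backs; the gripper's body (76 mm by 85 mm) begins 54 mm behind the grasp point. The pads swing forward as they close: fully open they stand 13 mm farther back than shut.
Start: joints at [1.176, 0.217, 1.613, -0, 1.311, -0.112], TCP at [174.384, 600.191, 231.3] pointing down, gripper open.
Joint ranges: [-2.75, 2.75], [-0.78, 2.1], [0.31, 2.55], [-1.13, 4.27], [0.13, 2.63], [-2.58, 2.58]. Speed limits (rad/s): [2.79, 2.79, 3.14, 3.14, 3.14, 3.14].

### API

Orientations are given as a rotation vector (axis times angle).
In Python, from workcell import * gives the robot as it stands. The module is installed in compiled form; this text tells all that it offers. Calls block until the motion is done:
- movep(position, orientation): joint-space move of the TCP to a pose.
- move_l(position, feed=150, frame=None): straight line of the TCP; frame=None keeps the orientation; feed is the mean speed in mm/s.
- goto_joints(angles): joint-space move.
- gripper_to(opening, grasp_force=None): finger opening in mm; grasp_force is the grip in N (None keeps the last); returns when the fingers have stopped.
- wait(seconds).
- inverse_kinematics(position, orientation): joint angles nearest the present ones, or None.
- snapshot(name): name is "scene" or "top" or "wrist"; returns (picture, depth): 384x512x3 uint8, red, green, blue; 384x512 float32, mm along the optical axis (not along the pixel's ray), 0 where there is no reading.
- calibration(name): a dict with "intrinsics" (3x3 intrinsics, pixels), "k1" (the pictures are not rectified: a ray, as slopes to the right and down, at radius r is drawn at 1 + k1 r^2 times it, then the intrinsics apply), "world_to_cam" (4x4, takes a point from world to camera coordinates); the wrist camera has in their place "mount" (4x4, takes a point from camera to tool coordinates, whose origin is the TCP and whose axes are the flange's). Camera axes: x right, y up, looking along -z (the intrinsics and any distortion apply to the point x, -y, -z); pixel columns grow to the right and rows downward; lengths in mm; the calibration is good to about 2 mm. A picture is of the moment at which its call begins: read the wrist's pose just before it. calibration takes no time and is no camera call.
A pose or a line that the arm cannot do raises PlanningError and nothing moves.
- hand_in(): hands the job in; it is judged then, once.
Readings, each from a call of its own:
- current_clock(): time.
- current_joint_positions(): joint angles.
- current_dq(): joint speeds.
- current_effort(): joint torques, N m.
- current_tool_pos(): TCP position.
- current_tcp_rot(): TCP orientation.
- current_ft_force(): force on the tool from outside, world axes, zero at the start.
- current_moment(): the same for the moment, N m.
- current_width(): finger opening in mm.
- current_grasp_force(): force on a finger pad.
Only numpy, scipy, OpenCV 4.12 (cv2) and the standard library are available. Lean on these libraries where they do the work, as an engineer would, in place of code of your own. Each camera call takes 0.05 s, during which the arm holds its last target. There are 200 camera calls.

## Working session

There is one attempt and no reset: what is moved stays moved. The work goes in short steps, each a Python script; the robot and the scene stay as the last script left them, time stands still between calls to the robot, and variables do not carry over. Pictures are saved under pics/ and viewed, at most 10 in all, crops included, and the job is handed in when it is done.

```bash
mkdir -p pics; cat > h.py <<'E'
import numpy as np, cv2
from workcell import *
def world(name, uv, z=None, depth=None):
    c=calibration(name); K=np.array(c["intrinsics"]); k1=c["k1"]; T=np.linalg.inv(np.array(c["world_to_cam"]))
    uv=np.atleast_2d(np.array(uv,float)); q=(uv-K[:2,2])/[K[0,0],K[1,1]]
    s=q.copy()
    for _ in range(10): s=q/(1+k1*(s**2).sum(1,keepdims=True))
    d=np.c_[s[:,0],-s[:,1],-np.ones(len(s))]
    if depth is not None: return (d*np.asarray(depth).reshape(-1,1))@T[:3,:3].T+T[:3,3]
    w=d@T[:3,:3].T; o=T[:3,3]
    return o+w*((z-o[2])/w[:,2])[:,None]
E
python3 - <<'E'
from h import *
for n in("scene","top"):
    p,d=snapshot(n); cv2.imwrite(f"pics/{n}0.png",p[...,::-1]); np.savez(f"{n}0.npz",p=p,d=d)
    print(n,calibration(n)["intrinsics"],np.linalg.inv(calibration(n)["world_to_cam"])[:3,3],(d>0).mean())
print(current_clock(),calibration("wrist"),current_tcp_rot())
E
```

```text
scene [[429.70592028   0.         257.14067908]
 [  0.         429.70592028 193.15814636]
 [  0.           0.           1.        ]] [  -9.6311983  -928.56070295  597.954909  ] 0.795806884765625
top [[397.58142402   0.         258.46364445]
 [  0.         397.58142402 190.28813637]
 [  0.           0.           1.        ]] [ 514.05463361  -32.57354594 1014.68824898] 0.9960479736328125
0.1 {'intrinsics': array([[273.48625264,   0.        , 252.6368258 ],
       [  0.        , 273.48625264, 189.77130759],
       [  0.        ,   0.        ,   1.        ]]), 'k1': -0.004252415347647806, 'mount': array([[-8.11073018e-04,  9.50014573e-01,  3.12204507e-01,
         7.83641514e+01],
       [ 9.99999662e-01,  8.13742920e-04,  1.21731463e-04,
        -1.74933312e-01],
       [-1.38407543e-04,  3.12204500e-01, -9.50014911e-01,
        -1.43148542e+02],
       [ 0.00000000e+00,  0.00000000e+00,  0.00000000e+00,
         1.00000000e+00]])} [-0.44265868 -3.10970045  0.00335857]
```

View pics/top0.png

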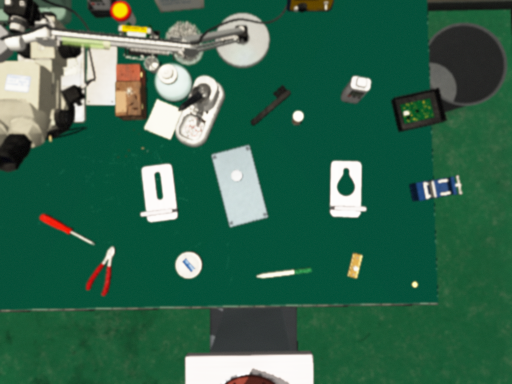

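View pics/scene0.png

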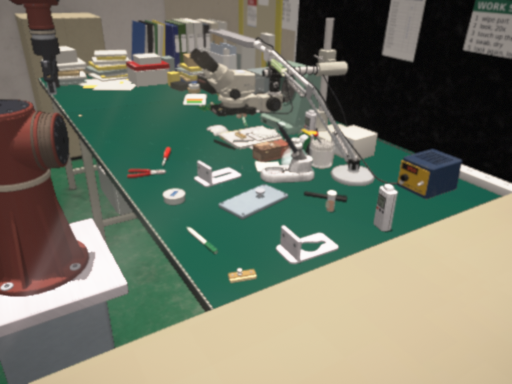

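Top view (up = +x, right = -y): keyhole bracket at (346,188) with its upright leaf on the robot's side (347,210), plate at (240,186) with stud at (236,175), slot bracket at (159,192). The scene view agrees and the route between is clear.

```bash
cat > meas.py <<'E'
from h import *
def blob(m,near):
    n,l,s,c=cv2.connectedComponentsWithStats(m.astype(np.uint8))
    k=1+np.argmin(np.linalg.norm(c[1:]-near,axis=1)+1e3*(s[1:,4]<60)); return l==k
def rect(uv,z):
    w=world("top",uv,z)[:,:2].astype(np.float32); r=cv2.minAreaRect(w); b=cv2.boxPoints(r)
    e=[b[1]-b[0],b[2]-b[1]]; L=max(e,key=np.linalg.norm); a=np.arctan2(L[1],L[0])
    return np.array(r[0]),np.array(r[1]),(a+np.pi/2)%np.pi-np.pi/2
def cont(m): return max(cv2.findContours(m.astype(np.uint8),0,cv2.CHAIN_APPROX_NONE)[0],key=len)[:,0]
if __name__=="__main__":
    f=np.load("top0.npz"); p,d=f["p"].astype(int),f["d"]
    v,u=np.mgrid[:384,:512]; W=world("top",np.c_[u.ravel(),v.ravel()],depth=d.ravel()).reshape(384,512,3)
    light=p[...,0]>100
    for nm,near in(("plate",(240,186)),("key",(346,188))):
        m=blob(light,near); print(nm,m.sum(),np.median(W[m],0))
        z=12 if nm=="plate" else 6
        if nm=="plate": print(rect(cont(m),12))
        hi=m&(W[...,2]>(25 if nm=="plate" else 40)); print("high",hi.sum(),W[hi].mean(0) if hi.any() else 0,rect(cont(hi),60) if nm=="key" else world("top",cont(m&(W[...,2]>24)).mean(0),32))
        if nm=="key":
            low=m&(W[...,2]<14); print("flat",rect(cont(low),6))
            # hole
            cs,h=cv2.findContours(m.astype(np.uint8),cv2.RETR_CCOMP,cv2.CHAIN_APPROX_NONE)
            for c,hh in zip(cs,h[0]):
                if hh[3]>=0 and len(c)>15: print("hole",rect(c[:,0],6), world("top",c[:,0],6).mean(0))
    b=p[150:230,200:390]; cv2.imwrite("pics/crop.png",cv2.resize(b[...,::-1].astype(np.uint8),None,fx=4,fy=4,interpolation=0))
E
python3 meas.py
```

```text
plate 3001 [573.30424618  13.77332116  12.50150429]
(array([574.57080078,  14.52331543]), array([190.89953613, 100.92230225]), np.float32(0.23846698))
high 113 [586.25665224  12.96482811 171.48195567] [[598.30365624  20.36590549  32.        ]]
key 1545 [ 551.29820218 -254.28424319    6.7965422 ]
high 144 [ 511.98083118 -242.54310864   92.41411503] (array([ 511.63388062, -250.53941345]), array([76.87522888, 10.30688   ]), np.float32(1.5112959))
flat (array([ 562.53918457, -259.88592529]), array([ 93.78850555, 144.97589111]), np.float32(-0.016266942))
hole (array([ 580.2144165 , -255.82411194]), array([43.18557358, 68.90729523]), np.float32(-0.025407195)) [ 578.05723457 -255.85325744    6.        ]
```

View pics/crop.png

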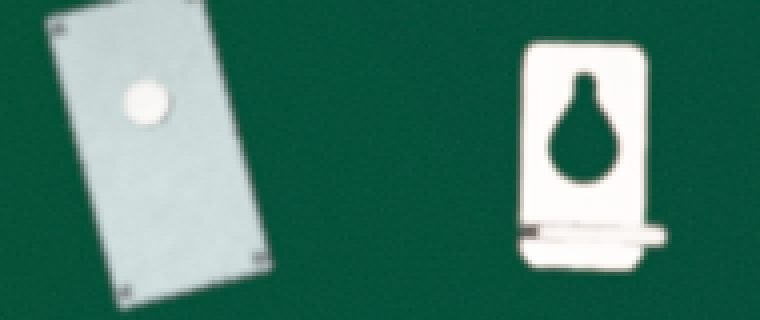

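Plate centre (574.6,14.5), yaw 0.238; its predicted stud matches the measured head within 1 mm. Bracket's upright is at about (512,-251), yaw about -0.06. Next: grasp and lift.

```bash
cat >> h.py <<'E'
from scipy.spatial.transform import Rotation as Ro
def down(a,s):  # tool y along s*bracket x (yaw a)
    y=s*np.array([np.cos(a),np.sin(a),0]); z=np.array([0,0,-1.]); return Ro.from_matrix(np.c_[np.cross(y,z),y,z]).as_rotvec()
PL=np.array([574.6,14.5]); PA=0.2385; STUD=(np.array([598.9,20.4])+[598.3,20.4])/2
UP=np.array([512,-251.]); BA=-0.06; ZG=27.
E
python3 - <<'E'
from h import *
for s in(1,-1):
    print(s,inverse_kinematics([*UP,130],down(BA,s)),inverse_kinematics([*(STUD-60*np.array([np.cos(PA),np.sin(PA)])),130],down(PA,s)))
j=current_joint_positions()
s=min((1,-1),key=lambda s:abs((lambda q:9 if q is None else q[5])(inverse_kinematics([*UP,130],down(BA,s)))))
open("s.txt","w").write(str(s)); print("s",s)
movep([*UP,130],down(BA,s)); gripper_to(50,40)
move_l([*UP,ZG],120); print(current_tool_pos(),current_ft_force(),current_clock())
gripper_to(5,60); print(current_width(),current_grasp_force())
move_l([*UP,90],120); print(current_width(),current_grasp_force(),current_clock())
p,d=snapshot("top"); cv2.imwrite("pics/t1.png",cv2.resize(p[140:240,200:390,::-1],None,fx=4,fy=4))
p,d=snapshot("wrist"); cv2.imwrite("pics/w1.png",p[...,::-1])
E
```

```text
1 [-5.78875821e-01  2.09702276e-01  1.82498435e+00 -4.44089210e-16
  1.10690603e+00 -5.18875821e-01] [-1.18393159e-01  1.49479346e-01  1.89561510e+00 -4.44089210e-16
  1.09649820e+00 -3.56893159e-01]
-1 None None
s 1
[ 512.78277038 -251.51529089   27.85318324] [-0.65708135  0.4894973   1.1363661 ] 4.775
9.043126936634314 60.30123710632324
9.282629524854727 59.731380343437195 5.8917
```

View pics/t1.png

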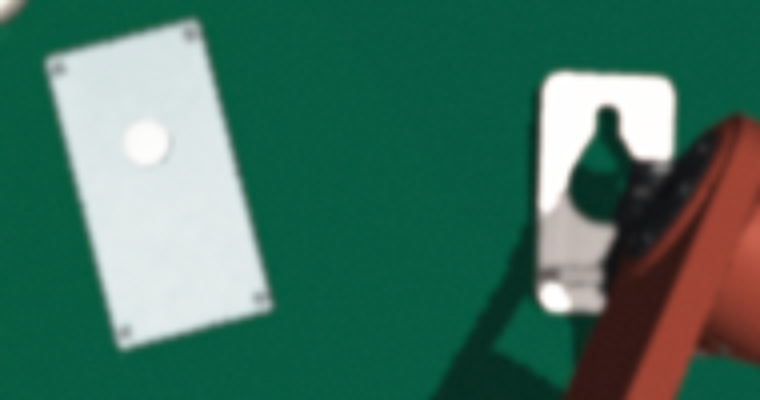

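View pics/w1.png

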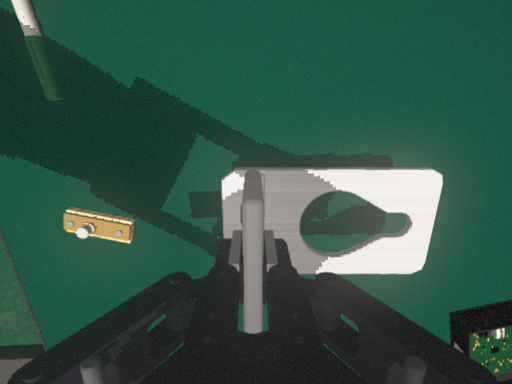

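The bracket is firmly held (9.3 mm). The wrist view shows the leaf level, with the keyhole at (345,222) and its tip at (411,222). I'll measure the keyhole in the tool frame from that picture, then hover it over the stud.

```bash
cat >> h.py <<'E'
def wrist_tool(uv,zt):  # pixels -> tool-frame points on plane tool z = zt
    c=calibration("wrist"); K=np.array(c["intrinsics"]); M=np.array(c["mount"])
    q=(np.atleast_2d(uv).astype(float)-K[:2,2])/K[0,0]; s=q/(1+c["k1"]*(q**2).sum(1,keepdims=True))
    w=np.c_[s[:,0],-s[:,1],-np.ones(len(s))]@M[:3,:3].T; o=M[:3,3]
    return o+w*((zt-o[2])/w[:,2])[:,None]
E
python3 - <<'E'
from h import *
from meas import blob,cont
p=cv2.imread("pics/w1.png").astype(int)
g=(p[...,1]-p[...,2]>25)
m=blob(g&(np.arange(512)[None]>295)&(np.arange(512)[None]<415)&(np.arange(384)[:,None]>185)&(np.arange(384)[:,None]<257),(345,222))
c=cont(m); t=wrist_tool(c,ZG-6)
print(m.sum(),"tool min/max",t.min(0),t.max(0))
for y in(60,90,95,100): 
    k=abs(t[:,1]-y)<4; print(y,t[k,0].min(),t[k,0].max())
s=int(open("s.txt").read()); e=np.array([np.cos(PA),np.sin(PA)])
P=STUD-55*e
movep([*P,90],down(PA,s)); print(current_tool_pos(),current_tcp_rot(),down(PA,s),current_width(),current_clock())
for n in("wrist","top"):
    p,d=snapshot(n); cv2.imwrite(f"pics/{n}2.png",p[...,::-1])
E
```

```text
549 tool min/max [ 6.19426128 48.28404426 21.        ] [24.81019062 74.5860938  21.        ]
60 11.132750591004708 24.809155774066056Traceback (most recent call last):
  File "<stdin>", line 9, in <module>
    return umr_minimum(a, axis, None, out, keepdims, initial, where)
ValueError: zero-size array to reduction operation minimum which has no identity
```

```bash
python3 - <<'E'
from h import *
from meas import blob,cont
p=cv2.imread("pics/w1.png").astype(int)
g=(p[...,1]>1.4*p[...,2]+3)
v,u=np.mgrid[:384,:512]
m=blob(g&(u>295)&(u<415)&(v>180)&(v<262),(345,222))
t=wrist_tool(cont(m),ZG-6)
print(m.sum(),"tool min/max",t.min(0),t.max(0))
for y in(55,85,92,97,100):
    k=abs(t[:,1]-y)<4
    if k.any(): print(y,t[k,0].min(),t[k,0].max())
s=int(open("s.txt").read()); e=np.array([np.cos(PA),np.sin(PA)])
P=STUD-55*e
movep([*P,90],down(PA,s)); print(current_tool_pos(),P,current_tcp_rot(),down(PA,s),current_width(),current_clock())
for n in("wrist","top"):
    p,d=snapshot(n); cv2.imwrite(f"pics/{n}2.png",p[...,::-1])
E
```

```text
438 tool min/max [ 6.19426128 48.28404426 21.        ] [24.14313962 68.62636984 21.        ]
55 7.615134603292489 24.143139616617617
[545.29128147   6.53143176  89.88083295] [545.15686103   7.40650561] [ 1.94166590e+00  2.46906191e+00 -9.58452396e-04] [1.94138562 2.46994459 0.        ] 9.276763833056146 7.0083
```

View pics/wrist2.png

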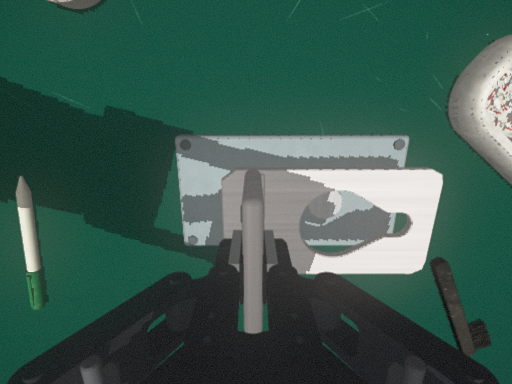

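The hole shows at rows 191–256, columns 300–410, with the stud head at (324,205) seen through it. I'll convert both into the tool frame.

```bash
python3 - <<'E'
from h import *
np.set_printoptions(precision=1,suppress=True)
print("leaf L/R edges, hole top/bottom/left/tip\n",wrist_tool([(340,170),(340,273),(345,191),(345,256),(300,225),(411,222),(400,211),(400,236),(441,180)],21)[:,:2])
print("stud",wrist_tool([(324,205)],58)[:,:2], "plate edges",wrist_tool([(290,136)],78))
E
```

```text
leaf L/R edges, hole top/bottom/left/tip
 [[ 38.   55.4]
 [-36.4  62.8]
 [ 24.3  59.9]
 [-22.7  64.8]
 [  0.7  32.7]
 [  2.8 105.7]
 [ 10.6  97.1]
 [ -7.5 100.1]
 [ 31.5 119.3]]
stud [[ 0.3 57.7]] plate edges [[51.7 31.3 78. ]]
```

The hole centre and stud agree within about 1 mm, so I'll lower, slide 45 mm and check forces as I go.

```bash
python3 - <<'E'
from h import *
np.set_printoptions(precision=1,suppress=True)
e=np.array([np.cos(PA),np.sin(PA)]); P=STUD-55*e
def st(t): print(t,np.array(current_tool_pos()),np.array(current_ft_force()),round(current_width(),1),round(current_clock(),1))
st("hover")
move_l([*P,60],100); st("60")
move_l([*P,41],50); wait(.2); st("41")
if abs(np.array(current_ft_force())[2])<15:
    for k in (15,30,40,44.5):
        Q=P-k*e; move_l([*Q,41],60); st(k)
        if np.linalg.norm(current_ft_force())>25: print("stop"); break
    wait(.2); st("end")
p,d=snapshot("wrist"); cv2.imwrite("pics/w3.png",p[...,::-1])
E
```

```text
hover [545.4   5.9  90. ] [-0.2 -0.5 -2. ] 9.3 7.1
60 [544.5   7.   59.2] [ 0.1  0.3 -1.6] 9.2 7.6
41 [545.2   7.4  41.1] [ 0.1 -0.1 -1.9] 8.9 8.3
15 [529.9   3.8  40.9] [-0.8 -0.7 -1.8] 8.9 8.7
30 [515.5   0.3  40.9] [ 0.2 -0.2 -1.4] 8.8 9.1
40 [505.7  -2.1  40.8] [ 0.2  0.4 -1.4] 9.4 9.4
44.5 [502.7  -3.2  41.4] [ 1.8  0.3 -2.1] 9.4 9.7
end [502.8  -3.2  41.4] [ 2.5  0.6 -2.1] 9.2 9.9
```

View pics/w3.png

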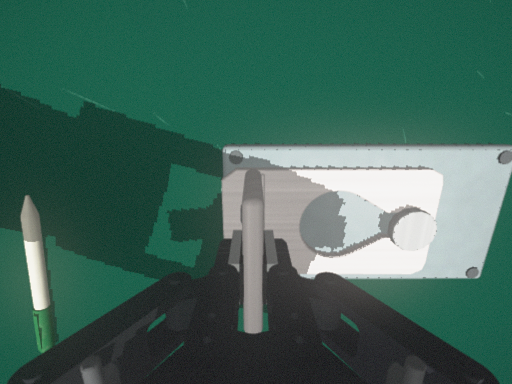

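The stud head sits at (412,229) over the narrow end, and a light +x force shows the neck is home. Now I'll lower, release, retreat and look.

```bash
python3 - <<'E'
from h import *
from meas import rect,cont,blob
np.set_printoptions(precision=2,suppress=True)
e=np.array([np.cos(PA),np.sin(PA)]); Q=STUD-99*e
def st(t): print(t,np.array(current_tool_pos()),np.array(current_ft_force()),round(current_width(),1),round(current_clock(),1))
move_l([*Q,39.3],20); wait(.2); st("down")
gripper_to(35); wait(.3); st("open")
move_l([*Q,150],100); st("up")
q=np.array(current_joint_positions()); q[0]-=0.9; goto_joints(q); wait(.3)
p,d=snapshot("top"); cv2.imwrite("pics/t4.png",cv2.resize(p[130:250,130:310,::-1],None,fx=4,fy=4)); np.savez("t4.npz",p=p,d=d); st("clear")
E
```

```text
down [503.09  -3.05  39.87] [2.6  0.38 3.53] 9.3 10.4
open [502.35  -2.98  39.26] [-0.11 -0.32 -0.64] 35.2 11.0
up [501.67  -2.9  149.09] [-0.54  0.03  0.33] 35.4 12.3
clear [ 309.98 -394.43  149.09] [ 0.68 -0.86 -0.18] 34.8 14.2
```

View pics/t4.png

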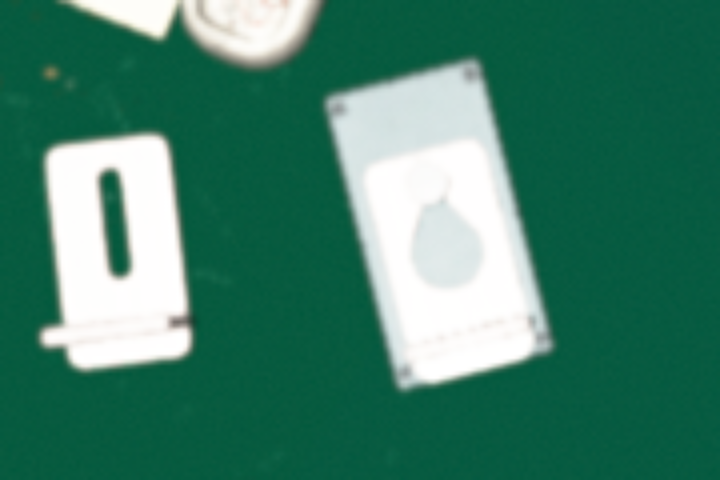

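The picture shows the bracket square on the plate, the stud head at crop (430,183) in the narrow end about 20 mm from the leaf's far edge, as it should be when home. The slot bracket has not moved.

```bash
python3 -c "
from workcell import *
print(hand_in())"
```

```text
the job is handed in; nothing more can be done
None
```

The keyhole bracket is mounted on the base plate with the stud home in the narrow end, released, flat and square as far as the last picture shows; the slot bracket was left alone, and the job was handed in at about 14 s (no verdict was returned).

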